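# Find the bowed tile by rocking it

## Robot

A 7-joint arm with a two-finger parallel gripper is mounted at the origin on the work surface. World frame = base frame: x ahead of the robot, y to its left, z up, the work surface at z = 0. Lengths are in m, angles in rad, forces in N, time in s.
With the tool pointing down it reaches from about 0.4 to 0.85 m from the base axis. Payload 4.5 kg.
Tool frame: the origin (TCP) lies midway between the tips of the shut fingers; the grasp point (between the pads) lies 19 mm behind it; z points along the fingers, y is the direction in which the jaws open and shut (so a half turn about z gives the same grasp; the last joint's range is limited). The gripper opens to 88 mm and grips with 3 to 60 N. Pads are 18 mm wide; open, the fingers measure 123 mm over their backs; the gripper's body (75 mm by 187 mm) begins 45 mm behind the grasp point.
Start: joints at [1.228, 0.689, -0.195, 1.565, 0.157, 0.902, -0.215], TCP at [0.23, -0.581, 0.239] pointing down, gripper open.
Joint ranges: [-3.01, 3.01], [-0.46, 2.08], [-1.47, 1.51], [0.13, 2.56], [-1, 4.14], [0.04, 2.09], [-2.66, 2.66]. Speed limits (rad/s): [2.57, 2.57, 3.14, 3.14, 3.14, 3.14, 3.14].

## Interface

Orientations are given as a unit quaternion [x, y, z, w].
In Python, from plant import get_state, snapshot, finish_job, find_in gives the robot as it stands.
- The arm moves only by the shell command python3 -m creep 'ROWS' [OPENING] [FORCE]. ROWS is JSON, one flat list of numbers, 6 for each row, row after row: the shift along the tool's x, y, z in mm, then the turn, a rotation vector about the tool's x, y, z in degrees. In form: [tx, ty, tz, wx, wy, wz, tx, ty, tz, wx, wy, wz, ...]. A call has 1 to 5 rows; each row shifts and turns the pose as measured when the row begins, along the tool's axes as they then stand; what a row does not reach is not made up. A row lasts 1/12 s, in which the tool goes at most 41.7 mm and 7.16 degrees, less where a joint would pass 70% of its speed; a pose out of reach is approached as far as the arm can. A call is refused whole if a number of a shift passes 41.7 or a number of a turn 7.16, either way. A call with a gripper value outside its range is refused whole. OPENING is the finger opening in mm, from 0 to 88.1, set as the call begins (- or left out, the last holds). The fingers move at their own pace and stop on an object; FORCE is the grip in N (left out, the last holds). Time passes only in rows, so rows that do not move let the fingers close. It gives the time, the measured TCP pose, the force and the opening at its end, in the units of the state.
- get_state(): the state, without advancing time (a new reading comes with each control period).
- snapshot(name): name is "side" or "top" or "wrist"; returns a dict with "color" (400x640x3 uint8, red, green, blue), "intrinsics" (3x3 intrinsics, pixels), "extrinsics" (4x4, takes a point from world to camera coordinates). Camera axes: x right, y down, z forward; pixel columns grow to the right and rows downward; lengths in m; the calibration is good to about 2 mm. A picture is of the moment at which its call begins. There is no depth.
- finish_job(): hands the job in, once; it reports no verdict.
Trained networks look in the newest picture that a camera, given by its name, has taken for a name from the list of things; names that differ only in an ending like _2 or _b are one class to them, and where a whole thing is asked for, a point or a joint stands for the part that bears it (a point fixed in the world has none). Each returns a list of dicts, best first, with "score" (0 to 1); they miss things now and then, are a little off and sometimes report something else, mostly with a low value. They report only what shows in the picture. A call takes as long as a camera call. They do not tell look-alikes from the thing itself.
- find_in(thing, camera): "xy" ([column, row] in pixels, amid what is visible of it).
The state is a dict: "clock": time; "q": joint angles; "qd": joint speeds; "joint_torque": joint torques, N m; "tool_pos": TCP position; "eef_rot": TCP orientation; "contact_force": force on the tool from outside, world axes, zero at the start; "moment": the same for the moment, N m; "opening": opening from 0.0 (shut) to 1.0 (fully open).
Only numpy, scipy, OpenCV 4.12 (cv2) and the standard library are available. Lean on these libraries where they do the work, as an engineer would, in place of code of your own. Each camera call takes 0.05 s, during which the arm holds its last target.

## Task

One of the three strip tiles on the checking slab is bowed. Press gently on the tile ends to find the one that rocks, and rock it properly: hold its near end (the one towards the robot) down on the slab for about a second, then its far end likewise. Then set that tile down gently, flat on the floor of the reject tray; leave the two sound tiles lying where they are and do not disturb anything else on the bench.

Things in the scene. Friction and masses are not known exactly. Their poses are not given: they have to be found in the camera images.
- slab_top (a point): dark flat checking slab, 250 (x) x 330 (y) mm, fixed on the bench on rubber feet; this point is the centre of its flat top face (about 52 to 64 mm above the bench, it varies); x points away from the robot, z up
- tile_1_mid (a point): one of three terracotta strip tiles, 150 long (its x, pointing roughly away from the robot) x 50 wide (y) x 16 mm thick (z), about 0.3 kg, side by side with about 60 mm between them on the slab, in any order; this point is its centre, half-way up
- tile_1_near (a point): the middle of the top edge of the same tile's end nearest the robot: 75 mm from its centre along -x, 8 mm above its centre. Press about 10 mm inward of it
- tile_1_far (a point): the middle of the top edge of the same tile's end farthest from the robot: 75 mm from its centre along +x, 8 mm above its centre. Press about 10 mm inward of it
- tile_2_mid (a point): another of the three strip tiles, of the same size and axes; its centre, half-way up (see tile_1_mid)
- tile_2_near (a point): as tile_1_near, for this tile
- tile_2_far (a point): as tile_1_far, for this tile
- tile_3_mid (a point): another of the three strip tiles, of the same size and axes; its centre, half-way up (see tile_1_mid)
- tile_3_near (a point): as tile_1_near, for this tile
- tile_3_far (a point): as tile_1_far, for this tile
- tray_in (a point): grey open reject tray, fixed, left or right of the slab, outside 210 (x) x 140 (y) x 30 mm high, walls 5 mm; this point is the centre of its inner floor, 5 mm above the bench; x along its length
- rule: bystander: steel rule 18 x 200 x 4 mm lying on the far margin of the slab; origin under its centre
- level: bystander: aluminium spirit level 25 x 420 x 50 mm standing on edge beyond the slab; origin under its centre
- jar: bystander: jar, 80 mm across, 110 mm high; origin under its centre
- can: bystander: can, 84 mm across, 120 mm high; origin under its centre
- block: bystander: concrete block 200 x 130 x 60 mm, fixed, on the other side of the slab from the tray; origin under its centre
- slab: the checking slab itself; origin under its centre, 52 mm below its top face. A tile cracks if pressed on it with more than 40 N, jolt of the touch included: press with about 5 N, slowly
- tray: the reject tray itself; origin under its centre
- tile_1: tile 1 itself; origin under its centre, 8 mm below tile_1_mid. All three look alike from above and lie level. Two have flat backs and do not give. The third, any of them, is bowed: its back touches the slab only over the middle 40 mm and rises to 3 mm clear at both ends, so 2 to 4 N on one end sinks it 3 mm to the slab and lifts the other 5 mm; let go, it falls back level
- tile_2: tile 2 itself; origin under its centre, 8 mm below tile_2_mid
- tile_3: tile 3 itself; origin under its centre, 8 mm below tile_3_mid
Not all that is in view belongs to the job. What is shaped like the tile_3 but blue or purple is not meant. What is shaped like the tile_1 but blue or yellow is not meant.

How it is judged:
On the way, in this order (a step that is already met when the one before it is completed fails the run):
1. the bowed tile is rocked: its near end is pressed down to the slab with the fingers and held 0.3 s (z of tile_2_near in the frame of slab_top below 0.0142 m and z of tile_2_far in the frame of slab_top above 0.0185 m and contact force between tile_2 and slab above 4 N and contact force between the fingers and tile_2 above 0.5 N), for 0.3 s.
2. then its far end is pressed down to the slab and held 0.3 s (z of tile_2_far in the frame of slab_top below 0.0142 m and z of tile_2_near in the frame of slab_top above 0.0185 m and contact force between tile_2 and slab above 4 N and contact force between the fingers and tile_2 above 0.5 N), for 0.3 s.
At the end, for the whole second after the job is handed in: the bowed tile lies level (within 5 degrees) and at rest on the floor of the reject tray, between its walls; the two sound tiles lie flat on the slab within 20 mm of where they started (x of tile_2_mid in the frame of tray_in between -0.04 and 0.04 m and y of tile_2_mid in the frame of tray_in between -0.045 and 0.045 m and z of tile_2_mid in the frame of tray_in between 0.004 and 0.012 m and angle between tile_2_mid's own z axis and vertical below 0.09 rad and linear speed of tile_2 below 0.01 m/s and z of tile_1_mid in the frame of slab_top between 0.005 and 0.011 m and distance of each of tile_1_mid, tile_3_mid from where it was at the start of the episode below 0.02 m and angle between each of tile_1_mid, tile_3_mid's own z axis and vertical below 0.04 rad and z of tile_3_mid in the frame of slab_top between 0.005 and 0.011 m); the robot touches nothing.
It fails at once if a sound tile, or a rocked end of the bowed one, is pressed on the slab with more than 40 N (contact force between any of tile_1, tile_3 and slab above 40 N or (contact force between tile_2 and slab above 40 N and z of any of tile_2_near, tile_2_far in the frame of slab_top below 0.0142 m)).
It fails at once if the bowed tile is knocked or pressed on the tray with more than 40 N (contact force between tile_2 and tray above 40 N).
It fails at once if a sound tile is lifted or shifted by more than 25 mm (distance of any of tile_1_mid, tile_3_mid from where it was at the start of the episode above 0.025 m).
It fails at once if a bystander is moved by more than 30 mm (distance of any of rule, level, jar, can from where it was at the start of the episode above 0.03 m).
It also fails if it takes over 64 s, if anything falls off the work surface, if the arm or the gripper's body presses on something with over 40 N, if the wrist force passes 120 N, or if a joint passes its speed limit or range.

## Working session

There is one attempt and no reset: what is moved stays moved. The work goes in short steps, Python scripts to look and compute and a shell command to move; the robot and the scene stay as the last step left them, time stands still between calls to the robot, and variables do not carry over. Pictures are saved under pics/ and viewed, and the job is handed in when it is done.

```bash
ls; mkdir -p pics; cat > h.py <<'E'
import numpy as np, cv2
from plant import get_state, snapshot, find_in
E
python3 - <<'E'
from h import *
s=get_state()
print(s['clock'],s['tool_pos'],s['eef_rot'],s['contact_force'],s['opening'])
for c in ['top','side','wrist']:
    d=snapshot(c); np.savez(f'{c}.npz',K=d['intrinsics'],E=d['extrinsics'])
    cv2.imwrite(f'pics/{c}0.png',d['color'][:,:,::-1])
    for t in ['tile_1','tray','slab','rule','block','jar','can','level']:
        print(c,t,[(np.round(r['xy']).tolist(),round(r['score'],2)) for r in find_in(t,c)])
    print(d['intrinsics'].tolist(),np.round(d['extrinsics'],3).tolist())
E
```

```text
pics
0.0 [ 0.2296708  -0.58057332  0.23790777] [ 9.82299144e-01  1.87316608e-01 -2.40026919e-04 -9.07188795e-04] [-0.40619959  0.04838363 -0.34142138] 1.0032808586602628
top tile_1 [([462.0, 231.0], 0.85), ([400.0, 269.0], 0.77), ([294.0, 195.0], 0.76), ([257.0, 194.0], 0.76), ([247.0, 274.0], 0.73), ([332.0, 187.0], 0.72), ([187.0, 302.0], 0.64)]
top tray [([188.0, 205.0], 0.93), ([390.0, 139.0], 0.45), ([334.0, 185.0], 0.38)]
top slab [([287.0, 186.0], 0.65)]
top rule [([295.0, 151.0], 0.85), ([334.0, 187.0], 0.39)]
top block [([403.0, 196.0], 0.88)]
top jar [([196.0, 144.0], 0.77), ([188.0, 203.0], 0.47), ([291.0, 195.0], 0.23)]
top can [([388.0, 138.0], 0.74)]
top level [([293.0, 120.0], 0.91)]
[[386.5880033030471, 0.0, 320.06978109098213], [0.0, 386.5880033030471, 203.75249679353553], [0.0, 0.0, 1.0]] [[-0.014, -1.0, -0.01, -0.074], [-0.985, 0.016, -0.169, 0.519], [0.169, 0.007, -0.986, 1.124], [0.0, 0.0, 0.0, 1.0]]
side tile_1 [([320.0, 202.0], 0.91), ([349.0, 377.0], 0.83), ([284.0, 246.0], 0.8), ([404.0, 167.0], 0.79), ([419.0, 202.0], 0.74), ([356.0, 306.0], 0.61), ([309.0, 
[... 248 characters left out ...]
([305.0, 161.0], 0.72)]
side level [([230.0, 213.0], 0.71), ([322.0, 200.0], 0.26)]
[[378.7871196979417, 0.0, 320.75233847804094], [0.0, 378.7871196979417, 203.61897828892813], [0.0, 0.0, 1.0]] [[-0.873, -0.488, -0.001, 0.437], [-0.305, 0.547, -0.779, 0.273], [0.381, -0.68, -0.626, 0.898], [0.0, 0.0, 0.0, 1.0]]
wrist tile_1 [([343.0, 17.0], 0.77), ([106.0, 37.0], 0.76)]
wrist tray []
wrist slab []
wrist rule []
wrist block []
wrist jar []
wrist can []
wrist level []
[[303.85035347007016, 0.0, 318.9476668034621], [0.0, 303.85035347007016, 200.64807323249454], [0.0, 0.0, 1.0]] [[0.368, -0.93, 0.001, -0.625], [-0.881, -0.348, 0.321, -0.045], [-0.299, -0.119, -0.947, 0.39], [0.0, 0.0, 0.0, 1.0]]
```

View pics/top0.png

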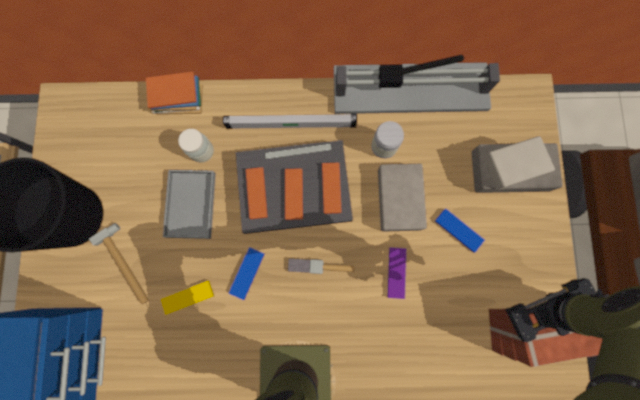

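View pics/side0.png

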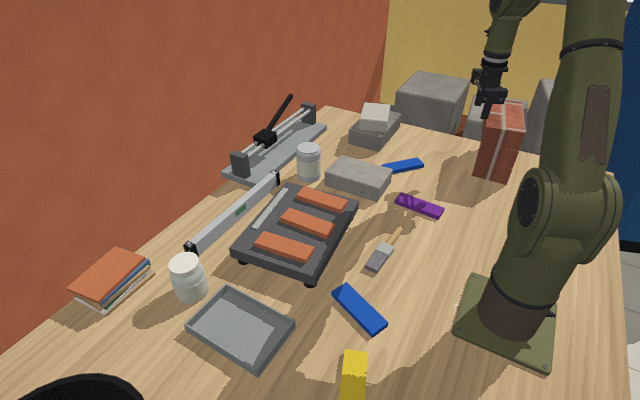

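The wanted terracotta tiles are at top-view pixels (256,193), (293,194) and (331,188), lying on the slab. The look-alikes are blue at (246,274) and (460,231), yellow at (187,297) and purple at (397,273). These and the orange book at (172,88) are all off the slab, so I exclude them. Tray is at (188,205).

```bash
cat > fit.py <<'E'
from h import *
from scipy.optimize import minimize
def proj(P,K,E):
    p=P@E[:3,:3].T+E[:3,3]; p=p@K.T; return p[:,:2]/p[:,2:]
def mask_at(img,xy):
    hsv=cv2.cvtColor(img,cv2.COLOR_RGB2HSV)
    m=((hsv[...,0]<14)&(hsv[...,1]>120)&(hsv[...,2]>60)).astype(np.uint8)
    n,l=cv2.connectedComponents(m,connectivity=4)
    return (l==l[int(xy[1]),int(xy[0])]).astype(np.uint8)
def box(x,y,z,yaw,L,W,H):
    c,s=np.cos(yaw),np.sin(yaw)
    return np.array([[x+c*a*L/2-s*b*W/2,y+s*a*L/2+c*b*W/2,z+d*H/2] for a in(-1,1) for b in(-1,1) for d in(-1,1)])
S=8
def sil(B,K,E,bb):
    p=proj(B,K,E); h=cv2.convexHull(((p-bb[:2]+.5)*S).astype(np.float32))
    im=np.zeros(((bb[3])*S,(bb[2])*S),np.uint8); cv2.fillConvexPoly(im,np.round(h*16).astype(np.int32),1,shift=4)
    return cv2.resize(im.astype(np.float32),(bb[2],bb[3]),interpolation=cv2.INTER_AREA)
def fit(views,x0,dims):
    V=[]
    for m,K,E in views:
        x,y,w,h=cv2.boundingRect(m); bb=np.array([x-12,y-12,w+24,h+24])
        V.append((m[bb[1]:bb[1]+bb[3],bb[0]:bb[0]+bb[2]].astype(np.float32),K,E,bb))
    f=lambda q:sum(np.abs(sil(box(*(q*np.array([1,1,1,10])),*dims),K,E,bb)-m).sum() for m,K,E,bb in V)
    q=np.array(x0,float)/[1,1,1,10]
    for d in (.02,.006,.003):
        sx=np.vstack([q]+[q+d*np.eye(4)[i] for i in range(4)])
        q=minimize(f,q,method='Nelder-Mead',options=dict(initial_simplex=sx,xatol=1e-5,fatol=.01,maxiter=600)).x
    return q*[1,1,1,10],f(q),[m.sum() for m,*_ in V]
def ray(xy,K,E,z):
    d=E[:3,:3].T@np.linalg.solve(K,[*xy,1]); o=-E[:3,:3].T@E[:3,3]; return o+d*(z-o[2])/d[2]
E
python3 - <<'E'
from fit import *
C={c:np.load(c+'.npz') for c in('top','side')}
I={c:cv2.imread(f'pics/{c}0.png')[:,:,::-1] for c in C}
for n,t,s in (('A',(256,193),(284,247)),('B',(293,194),(307,221)),('C',(331,188),(321,199))):
    x0=[*ray(t,C['top']['K'],C['top']['E'],.06)[:2],.065,0]
    v=[(mask_at(I['top'],t),C['top']['K'],C['top']['E']),(mask_at(I['side'],s),C['side']['K'],C['side']['E'])]
    for vv in (v,):
        q,e,a=fit(vv,x0,(.15,.05,.016)); print(n,np.round(x0[:2],4),np.round(q[:3],4),np.degrees(q[3]).round(2),e,a)
for p in [(168,171),(215,172),(210,238),(165,237)]: print('tray',ray(p,C['top']['K'],C['top']['E'],.03).round(3))
for p in [(236,152),(344,142),(353,219),(243,231)]: print('slab',ray(p,C['top']['K'],C['top']['E'],.057).round(3))
E
```

```text
A [0.5508 0.1092] [0.5509 0.1081 0.067 ] 5.24 93.359375 [np.float32(926.0), np.float32(1012.0)]
B [ 0.5459 -0.0017] [ 0.5464 -0.0032  0.0663] 0.1 79.828125 [np.float32(916.0), np.float32(858.0)]
C [ 0.5624 -0.1158] [ 0.5624 -0.1152  0.067 ] 1.34 85.390625 [np.float32(901.0), np.float32(708.0)]
tray [0.631 0.39  0.03 ]
tray [0.626 0.243 0.03 ]
tray [0.421 0.252 0.03 ]
tray [0.426 0.388 0.03 ]
slab [0.68  0.173 0.057]
slab [ 0.707 -0.158  0.057]
slab [ 0.468 -0.179  0.057]
slab [0.438 0.147 0.057]
```

```bash
python3 - <<'E'
import cv2
a=cv2.imread('pics/top0.png')[100:250,150:430]; cv2.imwrite('pics/crop0.png',cv2.resize(a,(784,420),interpolation=cv2.INTER_CUBIC))
E
```

```text
(no output)
```

View pics/crop0.png

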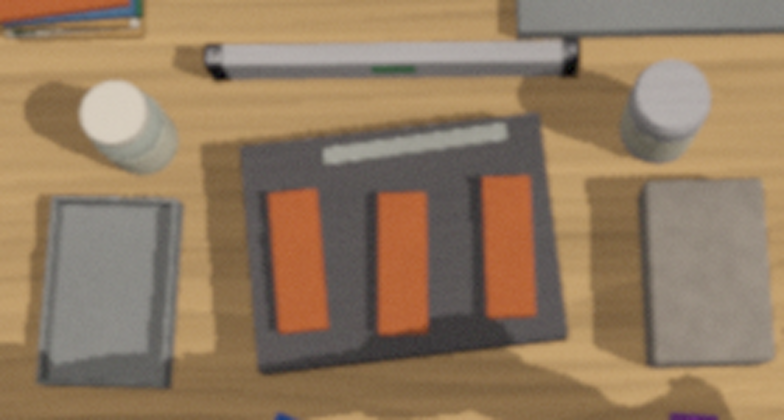

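The crop confirms three terracotta tiles on the dark slab at crop pixels (298,262), (402,262) and (509,247), with the rule beyond them and the tray on the left. Tile tops should be at about z = 0.075.

```bash
cat > go.py <<'E'
import sys
from h import *
from scipy.spatial.transform import Rotation as R
# usage: go.py x y z yawdeg -> shift in current tool axes (mm), remaining turn (deg, tool rotvec)
s=get_state(); p=s['tool_pos']; r=R.from_quat(s['eef_rot'])
t=np.array([float(a) for a in sys.argv[1:4]]); yaw=float(sys.argv[4])
g=R.from_euler('z',yaw,degrees=True)*R.from_euler('x',180,degrees=True)
turn=(r.inv()*g).as_rotvec(degrees=True)
print('t',round(s['clock'],2),'pos',np.round(p,4),'F',np.round(s['contact_force'],1),'open',round(s['opening'],3))
print('shift mm',np.round(r.inv().apply(t-p)*1000,1),'norm',round(np.linalg.norm(t-p)*1000),'turn',np.round(turn,2))
print('shift in goal axes',np.round(g.inv().apply(t-p)*1000,1))
E
python3 -m creep '[20,-35,0,0,0,7,20,-35,0,0,0,7,20,-35,0,0,0,7,20,-35,0,0,0,0,20,-35,0,0,0,0]' 0 20
python3 go.py 0.497 -0.117 0.10 1.3
```

```text
clock: 1.77
tool_pos: [0.2965, -0.3997, 0.237]
eef_rot: [1.0, -0.008, -0.0, 0.005]
contact_force: [1.2, -0.1, 0.4]
opening: 0.647
t 1.77 pos [ 0.2965 -0.3997  0.237 ] F [ 1.2 -0.1  0.4] open 0.647
shift mm [ 196.  -287.2  134.2] norm 373 turn [ 0.54  0.05 -2.23]
shift in goal axes [ 206.9 -278.1  137. ]
```

```bash
python3 -m creep '[24,-33,5,0,0,-2.2,24,-33,5,0,0,0,24,-33,5,0,0,0,24,-33,5,0,0,0,24,-33,8,0,0,0]' 0 20
python3 go.py 0.497 -0.117 0.10 1.3
```

```text
clock: 2.18
tool_pos: [0.4157, -0.2299, 0.2098]
eef_rot: [1.0, 0.01, 0.002, 0.007]
contact_force: [0.8, 0.0, -0.3]
opening: 0.27
t 2.18 pos [ 0.4157 -0.2299  0.2098] F [ 0.8  0.  -0.3] open 0.27
shift mm [  83.1 -112.7  108.7] norm 177 turn [ 0.77 -0.24 -0.12]
shift in goal axes [  83.8 -111.1  109.8]
```

```bash
python3 -m creep '[21,-28,14,0.7,0,0,21,-28,14,0,0,0,21,-28,26,0,0,0,20,-28,28,0,0,0,0,0,26,0,0,0]' 0 20
python3 go.py 0.497 -0.117 0.085 1.3
```

```text
clock: 2.6
tool_pos: [0.5078, -0.1066, 0.1076]
eef_rot: [1.0, 0.017, 0.012, -0.001]
contact_force: [-0.6, 0.2, -0.6]
opening: 0.007
t 2.6 pos [ 0.5078 -0.1066  0.1076] F [-0.6  0.2 -0.6] open 0.007
shift mm [-11.7  10.1  22.3] norm 27 turn [-0.06 -1.41  0.69]
shift in goal axes [-11.   10.2  22.6]
```

```bash
python3 -m creep '[-8,8,10,0,-1.4,0.7,-2,2,5,0,0,0,0,0,3,0,0,0,0,0,2,0,0,0,0,0,0,0,0,0]' 0 20
python3 go.py 0.497 -0.117 0.085 1.3
```

```text
clock: 3.02
tool_pos: [0.4955, -0.1182, 0.0838]
eef_rot: [1.0, 0.011, -0.004, -0.001]
contact_force: [-0.0, -0.2, 0.5]
opening: -0.001
t 3.02 pos [ 0.4955 -0.1182  0.0838] F [-0.  -0.2  0.5] open -0.001
shift mm [ 1.5 -1.2 -1.2] norm 2 turn [-0.07  0.49 -0.07]
shift in goal axes [ 1.6 -1.2 -1.2]
```

```bash
python3 - <<'E'
from h import *
for c in ['wrist','side']:
    d=snapshot(c); cv2.imwrite(f'pics/{c}1.png',d['color'][:,:,::-1])
E
```

```text
(no output)
```

View pics/wrist1.png

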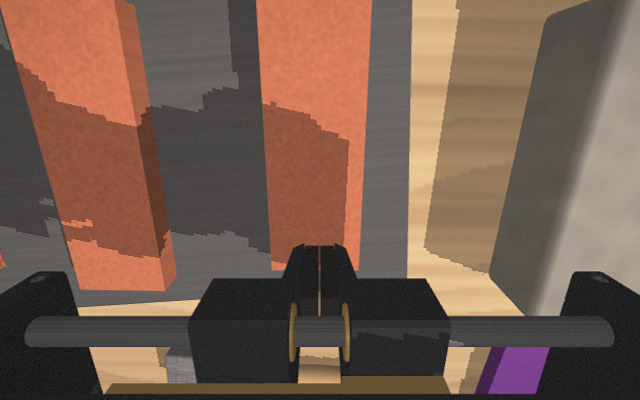

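View pics/side1.png

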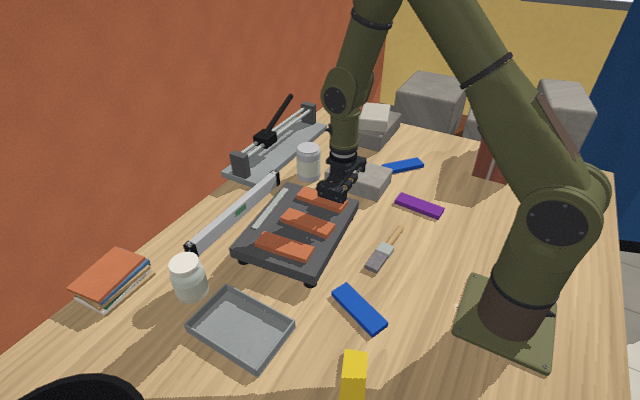

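The wrist view shows the shut fingertips at (320,247), over the near end of tile C whose edge is at row ~268. Descending slowly.

```bash
python3 -m creep '[0,0,1.5,0,0,0,0,0,1.5,0,0,0,0,0,1.5,0,0,0,0,0,1.5,0,0,0,0,0,1.0,0,0,0]'; python3 -m creep '[0,0,1,0,0,0,0,0,1,0,0,0,0,0,1,0,0,0]'
```

```text
clock: 3.53
tool_pos: [0.4972, -0.1198, 0.0796]
eef_rot: [1.0, 0.01, -0.001, 0.0]
contact_force: [0.6, -0.1, -0.4]
opening: 0.005
clock: 3.78
tool_pos: [0.4972, -0.1197, 0.0773]
eef_rot: [1.0, 0.01, -0.001, 0.0]
contact_force: [-4.1, 1.3, 26.1]
opening: 0.004
```

```bash
python3 -m creep '[0,0,-0.5,0,0,0]';python3 -m creep '[0,0,-1,0,0,0]';  python3 -m creep '[0,0,-5,0,0,0,0,0,-8,0,0,0,0,0,0,0,0,0]'; python3 go.py 0.481 -0.003 0.085 0.2
```

```text
clock: 3.87
tool_pos: [0.4973, -0.1197, 0.0782]
eef_rot: [1.0, 0.01, -0.001, 0.0]
contact_force: [-0.1, -0.2, -1.0]
opening: 0.003
clock: 3.95
tool_pos: [0.4974, -0.1196, 0.0793]
eef_rot: [1.0, 0.01, -0.001, 0.0]
contact_force: [-0.3, 0.1, 0.7]
opening: 0.005
clock: 4.2
tool_pos: [0.4972, -0.1194, 0.093]
eef_rot: [1.0, 0.01, -0.001, 0.0]
contact_force: [0.4, 0.1, 0.6]
opening: 0.006
t 4.2 pos [ 0.4972 -0.1194  0.093 ] F [0.4 0.1 0.6] open 0.006
shift mm [ -13.8 -116.7    8. ] norm 118 turn [0.01 0.12 0.94]
shift in goal axes [ -15.8 -116.5    8. ]
```

```bash
python3 -m creep '[-4,-35,0,0,0,0.9,-5,-35,0,0,0,0,-5,-28,0,0,0,0,-2,-12,0,0,0,0,0,0,0,0,0,0]'; python3 go.py 0.481 -0.003 0.082 0.2
```

```text
clock: 4.62
tool_pos: [0.4822, -0.009, 0.0941]
eef_rot: [1.0, -0.002, 0.002, 0.001]
contact_force: [-0.8, 0.2, 0.8]
opening: 0.008
t 4.62 pos [ 0.4822 -0.009   0.0941] F [-0.8  0.2  0.8] open 0.008
shift mm [-1.3 -6.  12. ] norm 14 turn [ 0.13 -0.2  -0.45]
shift in goal axes [-1.2 -6.  12.1]
```

```bash
python3 -m creep '[-1,-6,7,0,-0.2,-0.4,0,0,4,0,0,0,0,0,2,0,0,0,0,0,0.8,0,0,0,0,0,0.6,0,0,0]';  python3 -m creep '[0,0,0.6,0,0,0,0,0,0.6,0,0,0]'
```

```text
clock: 5.03
tool_pos: [0.4822, -0.006, 0.0783]
eef_rot: [1.0, -0.0, 0.0, 0.002]
contact_force: [-0.1, -0.8, 0.9]
opening: 0.003
clock: 5.2
tool_pos: [0.4823, -0.0072, 0.0773]
eef_rot: [1.0, -0.001, 0.0, 0.002]
contact_force: [-2.9, 4.1, 18.7]
opening: 0.008
```

```bash
python3 -m creep '[0,0,-0.6,0,0,0,0,0,-5,0,0,0,0,0,-10,0,0,0]'; python3 go.py 0.486 0.102 0.09 5.2
```

```text
clock: 5.45
tool_pos: [0.4816, -0.0084, 0.0929]
eef_rot: [1.0, -0.002, -0.001, 0.002]
contact_force: [-0.5, -0.5, -1.0]
opening: 0.006
t 5.45 pos [ 0.4816 -0.0084  0.0929] F [-0.5 -0.5 -1. ] open 0.006
shift mm [   3.9 -110.4    2.4] norm 111 turn [ 0.26  0.09 -5.48]
shift in goal axes [  14.4 -109.5    2.9]
```

```bash
python3 -m creep '[1,-34,0,0,0,-5.4,4,-34,0,0,0,0,4,-28,0,0,0,0,1,-12,0,0,0,0,0,0,0,0,0,0]'; python3 go.py 0.486 0.102 0.082 5.2
```

```text
clock: 5.87
tool_pos: [0.4887, 0.0997, 0.0974]
eef_rot: [0.999, 0.042, 0.003, 0.003]
contact_force: [0.2, 0.7, 0.1]
opening: 0.004
t 5.87 pos [0.4887 0.0997 0.0974] F [0.2 0.7 0.1] open 0.004
shift mm [-2.6 -2.6 15.4] norm 16 turn [ 0.38 -0.32 -0.42]
shift in goal axes [-2.5 -2.5 15.4]
```

```bash
python3 -m creep '[-2.5,-2.5,8,0.3,-0.3,-0.4,0,0,6,0,0,0,0,0,2,0,0,0,0,0,1.5,0,0,0,0,0,0.6,0,0,0]';  python3 -m creep '[0,0,0.6,0,0,0,0,0,0.6,0,0,0]';  python3 -m creep '[0,0,0.6,0,0,0,0,0,0.6,0,0,0]'
```

```text
clock: 6.28
tool_pos: [0.4859, 0.0971, 0.0788]
eef_rot: [0.999, 0.043, 0.0, 0.002]
contact_force: [0.2, 0.5, -0.0]
opening: 0.004
clock: 6.45
tool_pos: [0.4857, 0.0951, 0.0772]
eef_rot: [0.999, 0.041, -0.001, 0.002]
contact_force: [0.6, 0.4, 2.2]
opening: 0.002
clock: 6.62
tool_pos: [0.4853, 0.0947, 0.076]
eef_rot: [0.999, 0.041, -0.001, 0.002]
contact_force: [-0.6, 1.1, 1.1]
opening: 0.002
```

Tile A gives at about 2 N, so it is the bowed one. Continuing down to the slab.

```bash
python3 -m creep '[0,-0.5,0.6,0,0,0,0,-0.5,0.6,0,0,0]';  python3 -m creep '[0,-0.5,0.6,0,0,0]'
```

```text
clock: 6.78
tool_pos: [0.4851, 0.0948, 0.0752]
eef_rot: [0.999, 0.041, -0.001, 0.003]
contact_force: [-1.5, -1.6, 11.2]
opening: 0.007
clock: 6.87
tool_pos: [0.4851, 0.0948, 0.0753]
eef_rot: [0.999, 0.04, -0.001, 0.003]
contact_force: [-1.6, -0.0, 11.4]
opening: 0.007
```

```bash
python3 -m creep '[0,0,0.5,0,0,0,0,0,0.5,0,0,0,0,0,0.5,0,0,0]';  python3 -m creep '[0,0,0.5,0,0,0,0,0,0.5,0,0,0,0,0,0.5,0,0,0,0,0,0.5,0,0,0]'; python3 - <<'E'
from h import *
for c in ['side']:
    d=snapshot(c); cv2.imwrite(f'pics/{c}2.png',cv2.resize(d['color'][170:290,220:380,::-1],(800,600)))
E
python3 -m creep '[0,0,0.5,0,0,0,0,0,0.5,0,0,0,0,0,0.5,0,0,0,0,0,0.5,0,0,0]'
```

```text
clock: 7.12
tool_pos: [0.4851, 0.0949, 0.0753]
eef_rot: [0.999, 0.04, -0.0, 0.003]
contact_force: [-1.1, 0.4, 6.2]
opening: 0.004
clock: 7.45
tool_pos: [0.4851, 0.0948, 0.0753]
eef_rot: [0.999, 0.04, 0.001, 0.003]
contact_force: [-1.9, 0.6, 7.3]
opening: 0.004
clock: 7.83
tool_pos: [0.4851, 0.0948, 0.0753]
eef_rot: [0.999, 0.04, 0.001, 0.003]
contact_force: [-1.1, -0.6, 5.9]
opening: 0.006
```

View pics/side2.png

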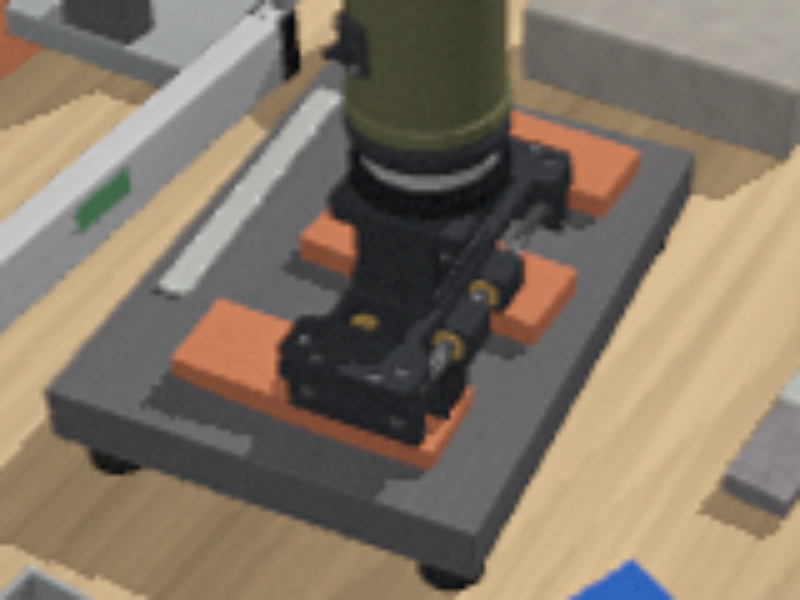

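The crop shows tile A tilted under the fingers: near end (435,455) down, far end (215,330) raised with a widened shadow. Now the far end.

```bash
python3 -m creep '[0,0,-0.8,0,0,0,0,0,-1,0,0,0,0,0,-2,0,0,0,0,0,-6,0,0,0,0,0,-10,0,0,0]'; python3 go.py 0.6156 0.116 0.095 5.2
```

```text
clock: 8.25
tool_pos: [0.4851, 0.095, 0.0952]
eef_rot: [0.999, 0.041, 0.001, 0.003]
contact_force: [0.5, -0.1, -0.7]
opening: 0.002
t 8.25 pos [0.4851 0.095  0.0952] F [ 0.5 -0.1 -0.7] open 0.002
shift mm [131.8 -10.4   0.3] norm 132 turn [ 0.4  -0.1  -0.55]
shift in goal axes [131.9  -9.1   0.2]
```

```bash
python3 -m creep '[38,-3,-1,0.4,0,-0.5,38,-3,0,0,0,0,34,-3,0,0,0,0,15,-1,0,0,0,0,0,0,0,0,0,0]'; python3 go.py 0.6156 0.116 0.081 5.2
```

```text
clock: 8.67
tool_pos: [0.6078, 0.1152, 0.1009]
eef_rot: [0.999, 0.045, -0.003, 0.001]
contact_force: [0.1, -0.8, 0.7]
opening: 0.006
t 8.67 pos [0.6078 0.1152 0.1009] F [ 0.1 -0.8  0.7] open 0.006
shift mm [ 8.  -0.1 19.9] norm 21 turn [0.07 0.29 0.01]
shift in goal axes [ 7.9 -0.1 19.9]
```

```bash
python3 -m creep '[6,0,10,0,0,0,2,0,6,0,0,0,0,0,3,0,0,0,0,0,1.5,0,0,0,0,0,0.6,0,0,0]';  python3 -m creep '[0,0,0.6,0,0,0,0,0,0.6,0,0,0]'
```

```text
clock: 9.08
tool_pos: [0.6111, 0.1151, 0.0781]
eef_rot: [0.999, 0.045, -0.006, 0.001]
contact_force: [0.0, 0.6, 0.1]
opening: 0.003
clock: 9.25
tool_pos: [0.6103, 0.1149, 0.0768]
eef_rot: [0.999, 0.045, -0.006, 0.001]
contact_force: [1.7, -0.7, 2.0]
opening: 0.009
```

```bash
python3 -m creep '[0,0,0.6,0,0,0,0,0,0.6,0,0,0]';  python3 -m creep '[0,0,0.6,0,0,0,0,0,0.6,0,0,0]'
```

```text
clock: 9.42
tool_pos: [0.6105, 0.1149, 0.0763]
eef_rot: [0.999, 0.045, -0.005, 0.001]
contact_force: [-0.1, -1.0, 1.5]
opening: 0.006
clock: 9.58
tool_pos: [0.6108, 0.115, 0.0756]
eef_rot: [0.999, 0.045, -0.005, 0.001]
contact_force: [0.2, -0.6, 2.7]
opening: 0.003
```

```bash
python3 -m creep '[0,0,0.6,0,0,0,0,0,0.6,0,0,0]';  python3 -m creep '[0,0,0.6,0,0,0,0,0,0.6,0,0,0]'
```

```text
clock: 9.75
tool_pos: [0.6109, 0.115, 0.0754]
eef_rot: [0.999, 0.045, -0.005, 0.001]
contact_force: [-1.2, 0.2, 7.8]
opening: 0.005
clock: 9.92
tool_pos: [0.6109, 0.115, 0.0754]
eef_rot: [0.999, 0.045, -0.005, 0.001]
contact_force: [-1.0, -0.5, 6.5]
opening: 0.005
```

```bash
python3 -m creep '[0,0,0.6,0,0,0,0,0,0.6,0,0,0,0,0,0.6,0,0,0,0,0,0.6,0,0,0,0,0,0.6,0,0,0]';  python3 -m creep '[0,0,0.6,0,0,0,0,0,0.6,0,0,0,0,0,0.6,0,0,0,0,0,0.6,0,0,0,0,0,0.6,0,0,0]'
python3 - <<'E'
from h import *
for c in ['side']:
    d=snapshot(c); cv2.imwrite(f'pics/{c}3.png',cv2.resize(d['color'][170:290,220:380,::-1],(800,600)))
E
python3 -m creep '[0,0,0.5,0,0,0,0,0,0.5,0,0,0]'
python3 -m creep '[0,0,-0.8,0,0,0,0,0,-1,0,0,0,0,0,-2,0,0,0,0,0,-6,0,0,0,0,0,-10,0,0,0]'; python3 go.py 0.551 0.108 0.105 5.2
```

```text
clock: 10.33
tool_pos: [0.6109, 0.115, 0.0754]
eef_rot: [0.999, 0.045, -0.004, 0.001]
contact_force: [0.1, 0.8, 6.3]
opening: 0.006
clock: 10.75
tool_pos: [0.6109, 0.115, 0.0754]
eef_rot: [0.999, 0.045, -0.004, 0.0]
contact_force: [-0.4, -1.4, 5.9]
opening: 0.005
clock: 10.97
tool_pos: [0.6109, 0.115, 0.0754]
eef_rot: [0.999, 0.045, -0.004, 0.0]
contact_force: [-1.0, -0.6, 5.3]
opening: 0.007
clock: 11.38
tool_pos: [0.6081, 0.1146, 0.0939]
eef_rot: [0.999, 0.045, -0.007, 0.001]
contact_force: [0.1, -1.3, 0.2]
opening: 0.005
t 11.38 pos [0.6081 0.1146 0.0939] F [ 0.1 -1.3  0.2] open 0.005
shift mm [-57.6   1.5 -10.3] norm 59 turn [ 0.06  0.84 -0.02]
shift in goal axes [-57.5   1.4 -11.1]
```

View pics/side3.png

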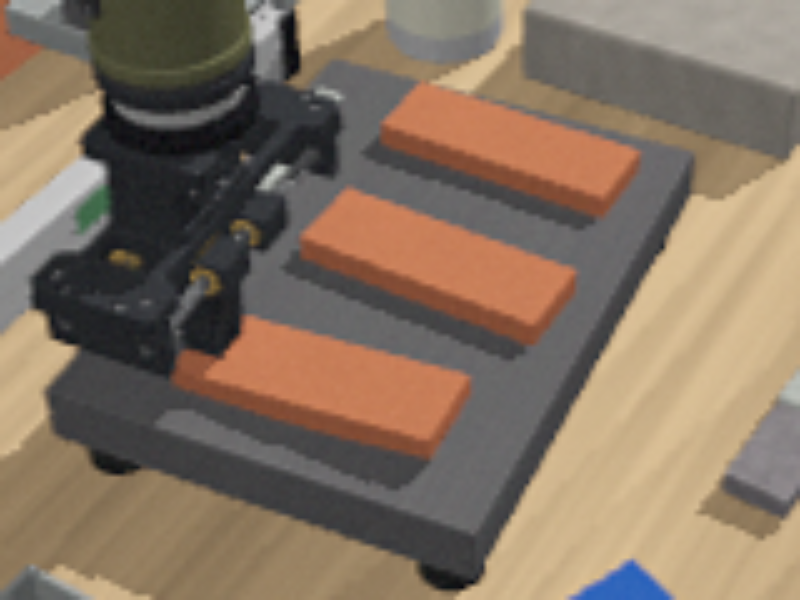

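Far end pressed likewise: near end (450,380) is visibly raised and shadowed. Now move over the tile centre and open.

```bash
python3 -m creep '[-20,0,-10,0,0.8,0,-22,0.5,-4,0,0,0,-12,0.5,0,0,0,0,-4,0,0,0,0,0,0,0,0,0,0,0]' 88; python3 go.py 0.551 0.108 0.105 5.2
python3 - <<'E'
from h import *
d=snapshot('wrist'); cv2.imwrite('pics/wrist4.png',d['color'][:,:,::-1])
E
```

```text
clock: 11.8
tool_pos: [0.5516, 0.1085, 0.1135]
eef_rot: [0.999, 0.045, 0.004, -0.0]
contact_force: [0.5, -0.6, 0.2]
opening: 0.358
t 11.8 pos [0.5516 0.1085 0.1135] F [ 0.5 -0.6  0.2] open 0.358
shift mm [-0.8  0.5  8.5] norm 9 turn [ 0.02 -0.44 -0.06]
shift in goal axes [-0.7  0.5  8.5]
```

View pics/wrist4.png

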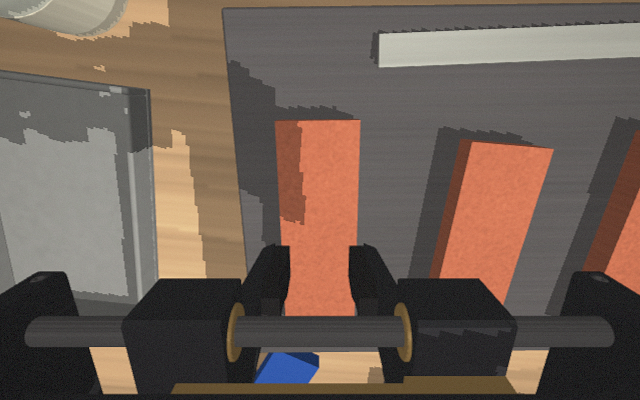

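The jaws straddle tile A (around (320,230)) and are parallel to it. I let them open fully while fitting the tray.

```bash
python3 -m creep '[-0.7,0.5,0,0,-0.4,0,0,0,0,0,0,0,0,0,0,0,0,0,0,0,0,0,0,0,0,0,0,0,0,0]' 88; python3 - <<'E'
from fit import *
C=np.load('top.npz');D=np.load('side.npz')
a=cv2.imread('pics/top0.png')[160:250,150:230]; cv2.imwrite('pics/tray_t.png',cv2.resize(a,(640,720)[:2] if 0 else (533,600),interpolation=cv2.INTER_CUBIC))
a=cv2.imread('pics/side0.png')[275:380,175:305]; cv2.imwrite('pics/tray_s.png',cv2.resize(a,(743,600),interpolation=cv2.INTER_CUBIC))
E
```

```text
clock: 12.27
tool_pos: [0.5559, 0.1085, 0.1135]
eef_rot: [0.999, 0.045, 0.003, -0.0]
contact_force: [0.1, 0.2, 0.6]
opening: 0.783
```

View pics/tray_t.png

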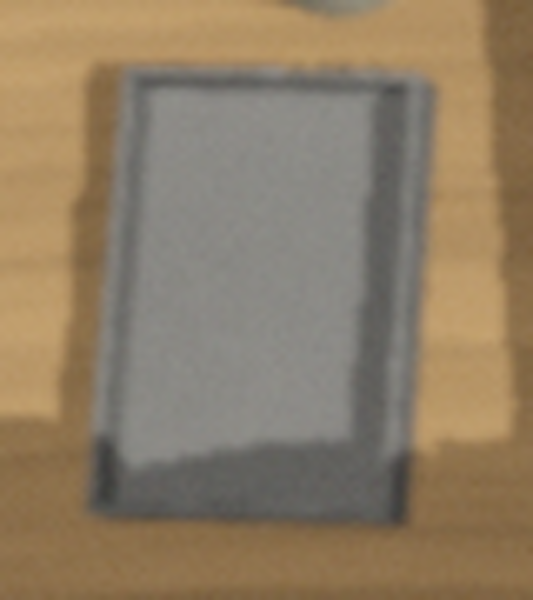

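View pics/tray_s.png

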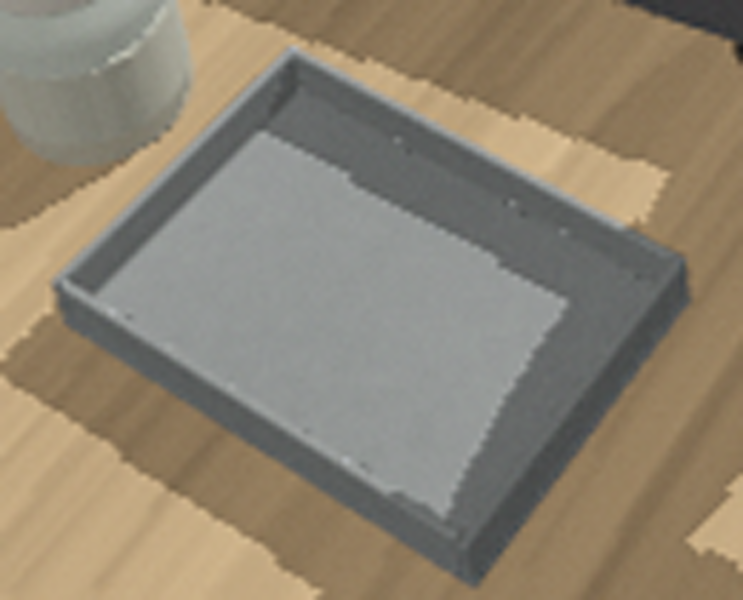

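```bash
python3 -m creep '[-4.5,0,0,0,-0.4,0,0,0,0,0,0,0,0,0,0,0,0,0]' 88; python3 - <<'E'
from fit import *
C=np.load('top.npz');D=np.load('side.npz')
t=np.array([(126,66),(434,73),(408,522),(92,514)])/6.667+[150-.5,160-.5]
s=np.array([(295,48),(688,262),(470,557),(56,285)])/5.714+[175-.5,275-.5]
for n,p,c in(('top',t,C),('side',s,D)):
    P=np.array([ray(q,c['K'],c['E'],.03) for q in p]); print(n,P[:,:2].round(3).tolist(),P.mean(0).round(4), [round(np.linalg.norm(P[i]-P[(i+1)%4]),3) for i in range(4)])
    r=cv2.minAreaRect(P[:,:2].astype(np.float32)*1000); print(r)
E
python3 go.py 0.551 0.108 0.066 5.2
```

```text
clock: 12.52
tool_pos: [0.5513, 0.1081, 0.113]
eef_rot: [0.999, 0.045, -0.001, 0.0]
contact_force: [0.3, -0.3, -0.5]
opening: 0.994
top [[0.636, 0.389], [0.631, 0.244], [0.421, 0.25], [0.427, 0.393]] [0.5288 0.3191 0.03  ] [np.float64(0.145), np.float64(0.209), np.float64(0.144), np.float64(0.209)]
((528.793701171875, 319.2560729980469), (144.54129028320312, 211.68313598632812), 88.59699249267578)
side [[0.627, 0.256], [0.42, 0.263], [0.423, 0.403], [0.632, 0.393]] [0.5257 0.3287 0.03  ] [np.float64(0.207), np.float64(0.14), np.float64(0.209), np.float64(0.138)]
((525.3633422851562, 329.13934326171875), (139.6664581298828, 209.4772186279297), 87.89691925048828)
t 12.52 pos [0.5513 0.1081 0.113 ] F [ 0.3 -0.3 -0.5] open 0.994
shift mm [-0.2  0.  47. ] norm 47 turn [ 0.    0.15 -0.09]
shift in goal axes [-0.3  0.  47. ]
```

Top view gives tray y ≈ 0.321, because its right edge includes the outer wall. Side view gives 0.329, so the tray is roughly at (0.527, 0.325) with yaw about −2°. I'll recheck with the wrist camera. Grasping now.

```bash
python3 -m creep '[0,0,18,0,0,0,0,0,14,0,0,0,0,0,8,0,0,0,0,0,2,0,0,0,0,0,0,0,0,0]' 88; python3 go.py 0.551 0.108 0.066 5.2
```

```text
clock: 12.93
tool_pos: [0.5519, 0.1083, 0.0703]
eef_rot: [0.999, 0.045, -0.0, -0.0]
contact_force: [0.4, 0.5, -0.8]
opening: 1.0
t 12.93 pos [0.5519 0.1083 0.0703] F [ 0.4  0.5 -0.8] open 1.0
shift mm [-0.9  0.2  4.3] norm 4 turn [-0.02  0.04 -0.09]
shift in goal axes [-1.   0.2  4.3]
```

```bash
python3 -m creep '[-1,0,2.5,0,0,0,0,0,2,0,0,0,0,0,1,0,0,0,0,0,0,0,0,0]' 88;python3 -m creep '[0,0,0,0,0,0,0,0,0,0,0,0,0,0,0,0,0,0,0,0,0,0,0,0,0,0,0,0,0,0]' 40 20; python3 -m creep '[0,0,0,0,0,0,0,0,0,0,0,0,0,0,0,0,0,0]' 40 25; python3 -m creep '[0,0,0,0,0,0,0,0,0,0,0,0]' 40 25
```

```text
clock: 13.27
tool_pos: [0.5516, 0.1083, 0.0656]
eef_rot: [0.999, 0.045, 0.001, -0.0]
contact_force: [-0.9, -0.9, 0.0]
opening: 0.996
clock: 13.68
tool_pos: [0.5524, 0.1085, 0.0667]
eef_rot: [0.999, 0.045, 0.002, -0.001]
contact_force: [0.4, 0.1, 0.3]
opening: 0.647
clock: 13.93
tool_pos: [0.5524, 0.1086, 0.0667]
eef_rot: [0.999, 0.045, 0.002, -0.001]
contact_force: [-0.2, -0.5, -0.4]
opening: 0.563
clock: 14.1
tool_pos: [0.5524, 0.1086, 0.0668]
eef_rot: [0.999, 0.045, 0.002, -0.001]
contact_force: [0.1, -0.2, -0.2]
opening: 0.562
```

```bash
python3 -m creep '[0,0,-3,0,0,0,0,0,-8,0,0,0,0,0,-14,0,0,0,0,0,-20,0,0,0,0,0,-22,0,0,0]' 40 35; python3 go.py 0.527 0.325 0.13 -2; python3 - <<'E'
from h import *
d=snapshot('wrist'); cv2.imwrite('pics/wrist5.png',d['color'][:,:,::-1])
d=snapshot('side'); cv2.imwrite('pics/side5.png',d['color'][:,:,::-1])
E
```

```text
clock: 14.52
tool_pos: [0.5472, 0.1076, 0.1318]
eef_rot: [0.999, 0.045, -0.005, 0.001]
contact_force: [0.6, 0.5, -2.9]
opening: 0.565
t 14.52 pos [0.5472 0.1076 0.1318] F [ 0.6  0.5 -2.9] open 0.565
shift mm [  -0.7 -218.4    1.6] norm 218 turn [0.09 0.6  7.13]
shift in goal axes [ -27.8 -216.6    1.8]
```

View pics/wrist5.png

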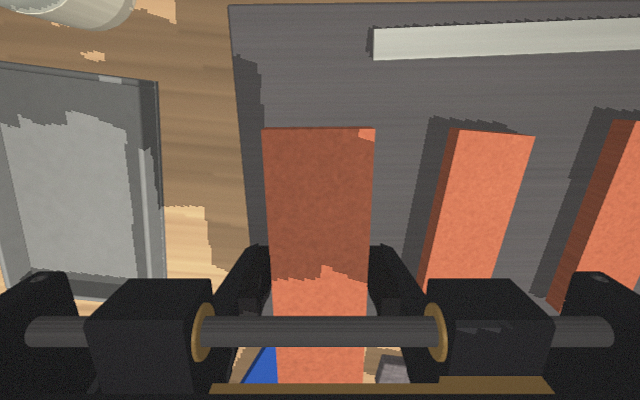

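View pics/side5.png

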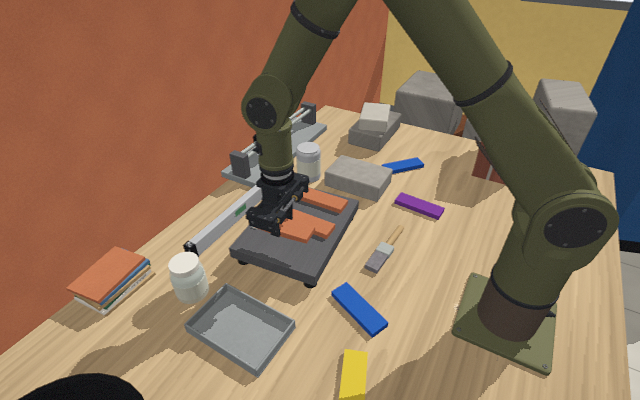

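Tile A is held between the jaws (wrist view (320,220)), weight about 3 N, and the other two tiles are in place. Carrying it to the tray.

```bash
python3 -m creep '[0,-30,-2,0,0.3,4,-5,-38,0,0,0.3,3,-5,-38,0,0,0,0,-6,-38,0,0,0,0,-5,-32,0,0,0,0]'; python3 go.py 0.527 0.325 0.13 -2
```

```text
clock: 15.03
tool_pos: [0.5328, 0.2754, 0.134]
eef_rot: [0.999, -0.031, 0.005, 0.005]
contact_force: [0.4, -0.1, -3.2]
opening: 0.563
t 15.03 pos [0.5328 0.2754 0.134 ] F [ 0.4 -0.1 -3.2] open 0.563
shift mm [ -8.9 -49.1   3.4] norm 50 turn [ 0.56 -0.54 -1.57]
shift in goal axes [ -7.5 -49.3   4. ]
```

```bash
python3 -m creep '[-4,-22,2,0.5,-0.5,-1.5,-3,-14,10,0,0,0,-1,-6,10,0,0,0,0,0,5,0,0,0,0,0,0,0,0,0]'; python3 go.py 0.527 0.325 0.06 -2;  python3 - <<'E'
from h import *
for c in ['wrist','side','top']:
    d=snapshot(c); cv2.imwrite(f'pics/{c}6.png',d['color'][:,:,::-1])
E
```

```text
clock: 15.45
tool_pos: [0.5197, 0.3314, 0.1004]
eef_rot: [1.0, -0.009, -0.003, -0.002]
contact_force: [0.1, -0.8, -2.9]
opening: 0.561
t 15.45 pos [0.5197 0.3314 0.1004] F [ 0.1 -0.8 -2.9] open 0.561
shift mm [ 7.7  6.4 40.3] norm 42 turn [-0.19  0.34  0.93]
shift in goal axes [ 7.5  6.2 40.4]
```

View pics/wrist6.png

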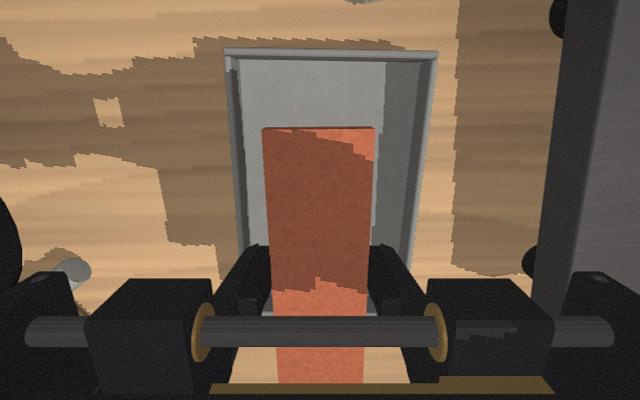

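View pics/side6.png

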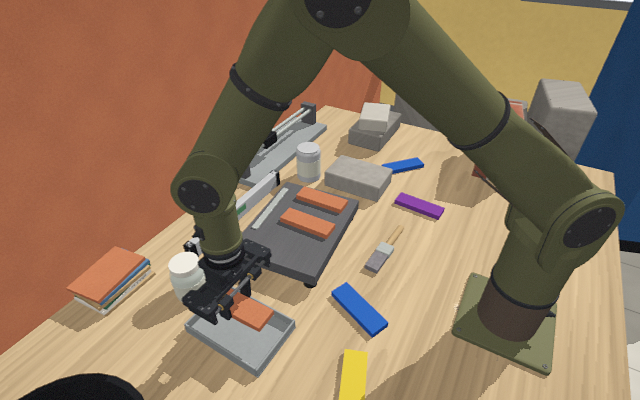

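View pics/top6.png

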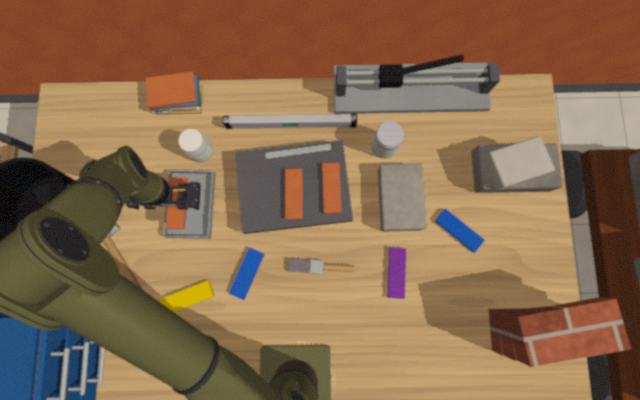

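```bash
python3 - <<'E'
from fit import *
d=snapshot('wrist');K,E=d['intrinsics'],d['extrinsics']
for p in [(225,49),(438,51),(411,265)]: print(ray(p,K,E,.03).round(4))
C=np.load('top.npz')
print('jar',ray((199,152),C['K'],C['E'],.05))
E
```

```text
[0.6347 0.389  0.03  ]
[0.6305 0.2511 0.03  ]
[0.4725 0.2565 0.03  ]
jar [0.68468409 0.288818   0.05      ]
```

Tray centre from the wrist view is about (0.5275, 0.324), agreeing with the other estimates. The tile (320,200) is above the tray interior (rims at columns 225–438).

```bash
python3 -m creep '[4,4,12,0,0.3,0.9,2.5,2,14,0,0,0,1,0,16,0,0,0,0,0,12,0,0,0,0,0,4,0,0,0]'; python3 go.py 0.5275 0.324 0.022 -2
```

```text
clock: 16.07
tool_pos: [0.5353, 0.3198, 0.0457]
eef_rot: [1.0, -0.023, 0.006, -0.003]
contact_force: [-0.4, 0.7, -3.3]
opening: 0.561
t 16.07 pos [0.5353 0.3198 0.0457] F [-0.4  0.7 -3.3] open 0.561
shift mm [-8.2 -3.7 23.6] norm 25 turn [-0.36 -0.63 -0.59]
shift in goal axes [-7.9 -3.9 23.7]
```

```bash
python3 -m creep '[-4,-3,10,-0.3,-0.6,-0.5,-2,-1,7,0,0,0,-1,0,4,0,0,0,0,0,2,0,0,0,0,0,0,0,0,0]'; python3 go.py 0.5275 0.324 0.015 -2
```

```text
clock: 16.48
tool_pos: [0.5277, 0.324, 0.0195]
eef_rot: [1.0, -0.018, -0.001, 0.0]
contact_force: [0.6, -0.6, -3.6]
opening: 0.564
t 16.48 pos [0.5277 0.324  0.0195] F [ 0.6 -0.6 -3.6] open 0.564
shift mm [-0.2 -0.   4.5] norm 4 turn [ 0.01  0.12 -0.06]
shift in goal axes [-0.2 -0.   4.5]
```

```bash
python3 -m creep '[0,0,0.8,0,0,0,0,0,0.8,0,0,0,0,0,0.8,0,0,0,0,0,0.8,0,0,0]'; python3 -m creep '[0,0,0.7,0,0,0,0,0,0.7,0,0,0]';
```

```text
clock: 16.82
tool_pos: [0.5284, 0.3249, 0.0174]
eef_rot: [1.0, -0.018, 0.0, -0.001]
contact_force: [-0.2, 0.1, -2.3]
opening: 0.565
clock: 16.98
tool_pos: [0.5289, 0.3251, 0.0164]
eef_rot: [1.0, -0.018, 0.001, -0.001]
contact_force: [-0.1, -0.2, -2.3]
opening: 0.561
```

```bash
python3 -m creep '[0,0,0.7,0,0,0,0,0,0.7,0,0,0,0,0,0.7,0,0,0]'; python3 -m creep '[0,0,0.7,0,0,0,0,0,0.7,0,0,0]';python3 -m creep '[0,0,0.7,0,0,0,0,0,0.7,0,0,0]'
```

```text
clock: 17.23
tool_pos: [0.5291, 0.325, 0.0144]
eef_rot: [1.0, -0.018, 0.001, -0.001]
contact_force: [0.0, 0.8, -2.6]
opening: 0.561
clock: 17.4
tool_pos: [0.5292, 0.325, 0.0128]
eef_rot: [1.0, -0.018, 0.001, -0.001]
contact_force: [0.6, 0.7, -2.2]
opening: 0.565
clock: 17.57
tool_pos: [0.5291, 0.325, 0.0112]
eef_rot: [1.0, -0.018, 0.001, -0.001]
contact_force: [-0.7, -0.2, -2.1]
opening: 0.565
```

```bash
python3 -m creep '[0,0,0.5,0,0,0,0,0,0.5,0,0,0]';python3 -m creep '[0,0,0.5,0,0,0]'; python3 -m creep '[0,0,0.5,0,0,0]'
```

```text
clock: 17.73
tool_pos: [0.5291, 0.325, 0.0108]
eef_rot: [1.0, -0.018, 0.001, -0.001]
contact_force: [-1.9, -0.7, 5.9]
opening: 0.559
clock: 17.82
tool_pos: [0.5291, 0.325, 0.0108]
eef_rot: [1.0, -0.018, 0.001, -0.001]
contact_force: [-2.5, -0.6, 3.3]
opening: 0.564
clock: 17.9
tool_pos: [0.5291, 0.325, 0.0109]
eef_rot: [1.0, -0.018, 0.001, -0.001]
contact_force: [-0.8, -0.6, 3.9]
opening: 0.564
```

Contact with the tray floor at about 6 N. Opening the fingers a little (the tray is narrow) and lifting away.

```bash
python3 -m creep '[0,0,0,0,0,0,0,0,0,0,0,0,0,0,0,0,0,0,0,0,0,0,0,0]' 66 10; python3 go.py 0.5275 0.324 0.12 -2; python3 - <<'E'
from h import *
d=snapshot('wrist'); cv2.imwrite('pics/wrist7.png',d['color'][:,:,::-1])
E
```

```text
clock: 18.23
tool_pos: [0.5305, 0.3257, 0.0111]
eef_rot: [1.0, -0.018, 0.002, -0.002]
contact_force: [-0.1, -0.1, -0.4]
opening: 0.747
t 18.23 pos [0.5305 0.3257 0.0111] F [-0.1 -0.1 -0.4] open 0.747
shift mm [  -2.5    1.4 -108.9] norm 109 turn [-0.24 -0.26 -0.05]
shift in goal axes [  -3.     1.8 -108.9]
```

View pics/wrist7.png

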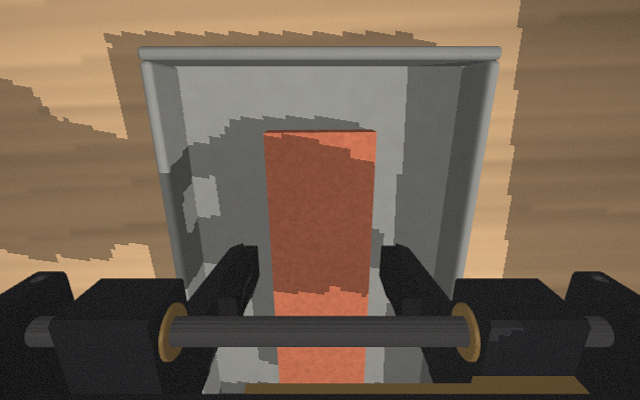

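The tile (320,230) lies on the tray floor between the walls, with the fingers at (235,270) and (405,270) clear of both tile and walls. Lifting straight up.

```bash
python3 -m creep '[0,0,-5,0,0,0,0,0,-12,0,0,0,0,0,-25,0,0,0,0,0,-35,0,0,0,0,0,-38,0,0,0]'; python3 -m creep '[-10,10,-38,0,0,0,-25,25,-20,0,0,0,-25,25,-10,0,0,0,-15,10,0,0,0,0,0,0,0,0,0,0]'; python3 -m creep '[0,0,0,0,0,0,0,0,0,0,0,0,0,0,0,0,0,0]'
python3 - <<'E'
from fit import *
C={}
for c in ['top','side']:
    d=snapshot(c); cv2.imwrite(f'pics/{c}8.png',d['color'][:,:,::-1]); C[c]=d
def run(n,t,s,x0):
    v=[(mask_at(C[c]['color'],p),C[c]['intrinsics'],C[c]['extrinsics']) for c,p in (('top',t),('side',s)) if p]
    print(n,[m.sum() for m,*_ in v]); q,e,a=fit(v,x0,(.15,.05,.016)); print(np.round(q,4),e)
run('B',(293,194),(307,221),[.546,-.003,.066,0]); run('C',(331,188),(321,199),[.562,-.115,.067,0])
E
```

```text
clock: 18.7
tool_pos: [0.5252, 0.3226, 0.124]
eef_rot: [1.0, -0.018, -0.005, 0.002]
contact_force: [0.2, 0.1, -0.0]
opening: 0.744
clock: 19.12
tool_pos: [0.4512, 0.2561, 0.2083]
eef_rot: [1.0, -0.018, 0.005, -0.005]
contact_force: [-0.3, -0.1, -0.4]
opening: 0.751
clock: 19.37
tool_pos: [0.453, 0.2572, 0.2107]
eef_rot: [1.0, -0.018, 0.007, -0.006]
contact_force: [-0.3, 0.0, -0.1]
opening: 0.75
B [np.uint64(912), np.uint64(181413)]Traceback (most recent call last):
  File "<stdin>", line 8, in <module>
  File "<stdin>", line 7, in run
  File "fit.py", line 27, in fit
    q=minimize(f,q,method='Nelder-Mead',options=dict(initial_simplex=sx,xatol=1e-5,fatol=.01,maxiter=600)).x
      ~~~~~~~~^^^^^^^^^^^^^^^^^^^^^^^^^^^^^^^^^^^^^^^^^^^^^^^^^^^^^^^^^^^^^^^^^^^^^^^^^^^^^^^^^^^^^^^^^^^^
    res = _minimize_neldermead(fun, x0, args, callback, bounds=bounds,
                               **options)
    fsim[k] = func(sim[k])
              ~~~~^^^^^^^^
    fx = function(np.copy(x), *(wrapper_args + args))
  File "fit.py", line 23, in <lambda>
    f=lambda q:sum(np.abs(sil(box(*(q*np.array([1,1,1,10])),*dims),K,E,bb)-m).sum() for m,K,E,bb in V)
               ~~~^^^^^^^^^^^^^^^^^^^^^^^^^^^^^^^^^^^^^^^^^^^^^^^^^^^^^^^^^^^^^^^^^^^^^^^^^^^^^^^^^^^^
  File "fit.py", line 23, in <genexpr>
    f=lambda q:sum(np.abs(sil(box(*(q*np.array([1,1,1,10])),*dims),K,E,bb)-m).sum() for m,K,E,bb in V)
                          ~~~~~~~~~~~~~~~~~~~~~~~~~~~~~~~~~~~~~~~~~~~~~~~~^~
ValueError: operands could not be broadcast together with shapes (424,664) (12,12)
```

View pics/top8.png

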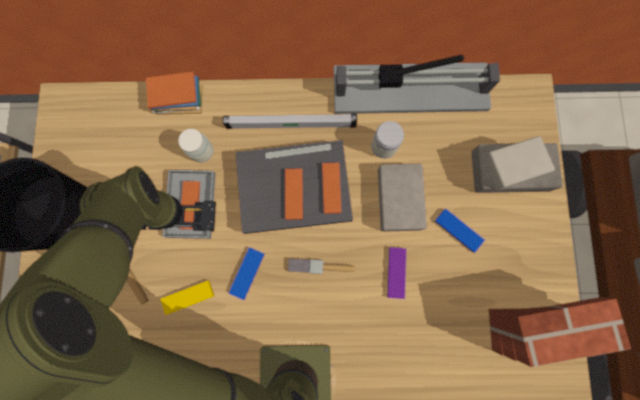

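View pics/side8.png

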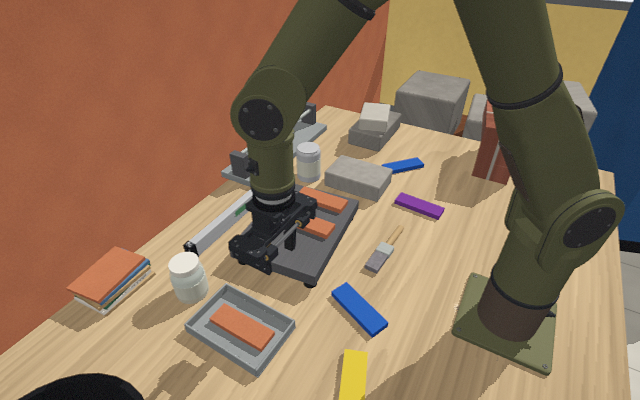

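The side view shows the tile flat in the tray at (241,327), away from the walls. The sound tiles B (293,194) and C (331,188) are unchanged in the top view. One numeric check.

```bash
python3 - <<'E'
from fit import *
D=np.load('side.npz'); C=np.load('top.npz')
m=mask_at(cv2.imread('pics/side8.png')[:,:,::-1],(241,327)); ys,xs=np.nonzero(m); print(m.sum(),ray((xs.mean(),ys.mean()),D['K'],D['E'],.016).round(4))
q,e,a=fit([(m,D['K'],D['E'])],[.528,.325,.013,-.03],(.15,.05,.016)); print('tray tile',q.round(4),e)
for p in [(293,194),(331,188)]:
    for f in ('top0','top8'):
        m=mask_at(cv2.imread(f'pics/{f}.png')[:,:,::-1],p); ys,xs=np.nonzero(m); print(f,m.sum(),ray((xs.mean(),ys.mean()),C['K'],C['E'],.07).round(4))
E
python3 -c "
from h import *
s=get_state();print(s['clock'],s['contact_force'].round(1),abs(s['qd']).max())"
```

```text
1419 [0.5215 0.3286 0.016 ]
tray tile [ 0.5388  0.3154 -0.0113 -0.0276] 46.828125
top0 916 [ 0.5446 -0.004   0.07  ]
top8 912 [ 0.5448 -0.0039  0.07  ]
top0 901 [ 0.5611 -0.1156  0.07  ]
top8 898 [ 0.5612 -0.1158  0.07  ]
19.4667 [-0.9  0.2  0. ] 0.009454390682325193
```

```bash
python3 -c "
from plant import finish_job
print(finish_job())"
```

```text
the job is handed in; nothing more can be done
None
```

The bowed tile was the left one on the slab, next to the tray. I rocked it and set it down in the tray, and I handed the job in at about 19.5 s of the 64 s. No verdict was reported.

- **Finding it:** The right and middle tiles did not give. The left tile's near end sank about 2.5 mm at roughly 2 N. My first two presses on the sound tiles were harder than planned, with readings of 26 N and 19 N between rows. That is under the 40 N limit, though a short peak between readings would not have shown.
- **Rocking:** I held the near end on the slab for about 1 s at 6 to 11 N, then the far end for over 1 s at 5 to 8 N. The side pictures showed the opposite end lifted each time.
- **Placing:** I gripped the tile at mid-length and lowered it to the tray floor, touching at about 6 N, then let go and lifted clear.
- **Last checks:** In the side view the tile lies flat in the tray, about 4 mm from its centre. The two sound tiles are within 1 mm of their starting places. The jar, can, rule and level looked unmoved in the picture but were not measured. The force on the tool was about zero.
- **Disagreements:** The two cameras put the tray about 8 mm apart across its width, and the wrist view settled it. A tile fit from the side view alone gave an impossible height of -11 mm; I ignored it because one view fixes height poorly.

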